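Open the swing-bolt clamp of an inspection fixture

TASK

The aluminium bar in the blue-leaf inspection fixture has been measured: release it. Back the brass wing nut off until its washer clears the steel lip, swing the eyebolt out of the slot so that it leans right out on its stop, then lift the blue leaf and lay it back on its stop, leaving the bar lying in its nest and the gauges on the bench where they are.

Things in the scene. Friction and masses are not known exactly. Their poses are not given: they have to be found in the camera images.
- fixture: Fixed holding fixture, grey cast base 140 x 157 mm, top 36 mm above the bench. Origin on the bench under the nest's centre, z up, yaw varies. Clamp leaf along its y: hinge at y = +75 mm, eyebolt at y = -70 mm. Nest rails (tops 58 mm up, y 26 to 35 mm either side) hold the bar; two hinge posts (x 28 to 40 mm either side, y 57 to 93 mm) rise to 118 mm.
- wingnut_mid (a point): Brass wing nut with a captive square steel washer under it, on the eyebolt: point on its axis at mid-height of the wings, 23.5 mm above the washer's underside; z up the bolt, x along the wings. Two wings, 80 mm tip to tip, 8 mm thick, filling 14 to 40 mm from the axis and 10 to 37 mm above the washer's underside; hub 25 mm across, 22 mm high. Starts up to 0.08 turn slack, wings at any angle.
- nut_seat (a point): Seat of the tight washer on the leaf's top, on the bolt axis, 114 mm above the bench; moves with the leaf. Thread: anticlockwise from above loosens, 8 mm rise a turn, 0.2 N m to turn (6 to 9 N on a wing), stays where left, stop at 1.4 turns. The washer catches behind the lip until risen about 4 mm (about half a turn): go by feel; a bolt that 8 N at the nut does not swing out needs more turning.
- bolt_eye (a point): Hinge pin of the steel eyebolt, level, along the fixture's x, 38 mm above the bench, under the slotted end of the leaf. Its z axis points along the bolt and turns with it: tight washer's underside at 76 mm, bolt end at 112 mm; bolt 16 mm thick. At the start the bolt stands vertically in the slot.
- swing_bolt (a joint): Swing of the eyebolt on its pin, rad: 0 = upright at the root of the slot, growing as it swings out away from the leaf's hinge (towards the fixture's -y), 1.25 = leaning out on its stop. Once free it moves easily (about 1 N at the nut) and falls out by its own weight once it leans more than about 0.4 and is clear of the slot.
- leaf (a joint): Angle of the blue clamp leaf on its hinge, rad: 0 = shut and level, growing as its slotted end lifts, 1.9 = laid back on its stop, a little past upright; past upright it falls gently to the stop, short of that it falls shut. It cannot open while the eyebolt stands in its slot. Lifting its end takes about 3 N.
- leaf_hinge (a point): Middle of the leaf's level hinge pin, along the fixture's x, 105 mm above the bench. Leaf: 50 mm wide, 18 mm thick (shut: 96 to 114 mm above the bench), reaching 163 mm from the pin to the slotted end. Slot 18 mm wide, 27 mm long, open at that end; bolt 145 mm from the pin; steel lip 2.5 mm high across both prong tips, 158 to 163 mm from it. Screw head 6 mm high, 20 mm wide, 75 mm from it.
- leaf_end (a point): Point in the leaf at mid-thickness, 133 mm from the hinge pin on its middle line, just behind the root of the slot: a good place to pinch the leaf across its 50 mm width or push it. Moves with the leaf.
- bar_mid (a point): Centre of the machined aluminium bar (160 x 50 x 44 mm, 0.85 kg, long side along the fixture's x) lying loose in the nest below the leaf; its top is 86 mm above the bench.
- micrometer_mid (a point): Micrometer in a heavy grey stand, about 150 mm high, foot 104 mm across; point on the stand's axis 80 mm up. To be left alone.
- calliper_mid (a point): Digital calliper lying flat, 200 mm long; point at its middle, 5 mm up. To be left alone.
- ring_gauge_mid (a point): Steel ring gauge lying flat, 60 mm across, 22 mm high; point at its centre. To be left alone.
- plug_gauge_mid (a point): Double-ended plug gauge lying down, 112 mm long, 24 mm thick; point at its centre. To be left alone.
- square_mid (a point): Engineer's square lying flat, stock 100 mm, blade 130 mm; point at the middle of the stock, 7 mm up. To be left alone.
- marker_mid (a point): White marker with a blue cap lying down, 127 mm long; point in its middle line, 6 mm up. To be left alone.

How it is judged:
On the way, in this order (a step that is already met when the one before it is completed fails the run):
1. the wing nut is backed off: its washer has risen at least 2.5 mm along the bolt from its seat (z of wingnut_mid in the frame of bolt_eye above 0.102 m).
2. the eyebolt has swung out of the slot (swing above 1.0 rad) (value of joint swing_bolt above 1 rad), for 0.2 s.
At the end, for the whole second after the job is handed in: The wing nut is backed off (washer at least 2.5 mm up from its seat), the eyebolt leans out on its stop (swing above 1.0 rad), the leaf is laid back on its stop (above 1.75 rad) and at rest, and the bar lies in its nest within 12 mm of where it was (z of wingnut_mid in the frame of bolt_eye above 0.102 m and value of joint swing_bolt above 1 rad and value of joint leaf above 1.75 rad and velocity of joint leaf below 0.1 rad/s and distance of bar_mid from where it was at the start of the episode below 0.012 m and height (world z) of bar_mid below 0.069 m); the robot touches nothing.
It fails at once if a gauge, the calliper, the micrometer, the square or the marker is moved by more than 15 mm (distance of any of micrometer_mid, calliper_mid, ring_gauge_mid, plug_gauge_mid, square_mid, marker_mid from where it was at the start of the episode above 0.015 m).
It fails at once if the bar is dragged out of its nest (distance of bar_mid from where it was at the start of the episode above 0.03 m).
It also fails if it takes over 61 s, if anything falls off the work surface, if the arm or the gripper's body presses on something with over 40 N, if the wrist force passes 120 N, or if a joint passes its speed limit or range.

ROBOT

A 7-joint arm with a two-finger parallel gripper is mounted at the origin on the work surface. World frame = base frame: x ahead of the robot, y to its left, z up, the work surface at z = 0. Lengths are in m, angles in rad, forces in N, time in s.
With the tool pointing down it reaches from about 0.4 to 0.85 m from the base axis. Payload 4.5 kg.
Tool frame: the origin (TCP) lies where the fingers leave the gripper's body, on its centre line; the fingertips stand 64 mm ahead of it and the grasp point (between the pads) lies 45 mm ahead of it; z points along the fingers, y is the direction in which the jaws open and shut (so a half turn about z gives the same grasp; the last joint's range is limited). The gripper opens to 88 mm and grips with 3 to 60 N. Pads are 18 mm wide; open, the fingers measure 123 mm over their backs; the gripper's body (75 mm by 187 mm) begins 45 mm behind the grasp point.
Start: joints at [1.18, 0.689, -0.195, 1.565, 0.157, 0.902, -0.215], TCP at [0.258, -0.569, 0.303] pointing down, gripper open.
Joint ranges: [-3.01, 3.01], [-0.46, 2.08], [-1.47, 1.51], [0.13, 2.56], [-1, 4.14], [0.04, 2.09], [-2.66, 2.66]. Speed limits (rad/s): [2.57, 2.57, 3.14, 3.14, 3.14, 3.14, 3.14].

INTERFACE

Orientations are given as a unit quaternion [x, y, z, w].
In Python, from plant import monitor, snapshot, workorder, finder gives the robot as it stands.
- The arm moves only by the tool carry_out, never from a script. Its argument "motion" is one flat list of numbers, 6 for each row, row after row: the shift along the tool's x, y, z in cm, then the turn, a rotation vector about the tool's x, y, z in rad. In form: [x, y, z, rx, ry, rz, x, y, z, rx, ry, rz, ...]. A call has 1 to 8 rows; each row shifts and turns the commanded pose from where the row before left it, along the tool's axes as they then stand; what a row does not reach is not made up. A row lasts 1/8 s, in which the tool goes at most 62.5 mm and 10.7 degrees, less where a joint would pass 70% of its speed; a pose out of reach is approached as far as the arm can. A call with a gripper value outside its range is refused whole. "hand" is the finger opening in cm, from 0 to 8.81, set as the call begins (left out, the last holds). The fingers move at their own pace and stop on an object; "grip_force" is the grip in N (left out, the last holds). Time passes only in rows, so rows that do not move let the fingers close. It gives the time, the measured TCP pose, the force and the opening at its end, in the units of the state.
- monitor.get_state(): the state, without advancing time (a new reading comes with each control period).
- snapshot(name): name is "scene" or "top" or "wrist"; returns a dict with "frame" (420x560x3 uint8, red, green, blue), "range_z" (420x560 float32, m along the optical axis (not along the pixel's ray), 0 where there is no reading), "fx", "fy", "cx", "cy" (pixels), "rvec" (rotation vector, rad) and "tvec" (3), from world to camera coordinates, as OpenCV has them; the wrist camera has in their place "hand_eye" (4x4, takes a point from camera to tool coordinates, whose origin is the TCP and whose axes are the flange's). Camera axes: x right, y down, z forward; pixel columns grow to the right and rows downward; lengths in m; the calibration is good to about 2 mm. A picture is of the moment at which its call begins: read the wrist's pose just before it.
- workorder.finish_job(): hands the job in, once; it reports no verdict.
Trained networks look in a picture, given as the dict that the camera call returned (one of the last four; its "shot" number tells which), for a name from the list of things; names that differ only in an ending like _2 or _b are one class to them, and where a whole thing is asked for, a point or a joint stands for the part that bears it (a point fixed in the world has none). Each returns a list of dicts, best first, with "p" (0 to 1); they miss things now and then, are a little off and sometimes report something else, mostly with a low value. They report only what shows in the picture. A call takes as long as a camera call.
- finder.masks_of(picture, thing): "pixels" (420x560 bool, what is visible of it) and "extent" ([left, top, right, bottom] in pixels, round what is visible of it).
The state is a dict: "clock": time; "q": joint angles; "qd": joint speeds; "joint_torque": joint torques, N m; "tool_pos": TCP position; "eef_rot": TCP orientation; "contact_force": force on the tool from outside, world axes, zero at the start; "moment": the same for the moment, N m; "opening": opening from 0.0 (shut) to 1.0 (fully open).
Only numpy, scipy, OpenCV 4.12 (cv2) and the standard library are available. Lean on these libraries where they do the work, as an engineer would, in place of code of your own. Each camera call takes 0.05 s, during which the arm holds its last target. There are 200 camera calls.

## Working session

There is one attempt and no reset: what is moved stays moved. The work goes in short steps, Python scripts to look and compute and a tool call to move; the robot and the scene stay as the last step left them, time stands still between calls to the robot, and variables do not carry over. Pictures are saved under pics/ and viewed, about 8 in all and at most 12, crops included, and the job is handed in when it is done.

Besides the shell and the picture viewer there is one more tool, called as name(argument=value, ...), one argument or row to a line, values as JSON. carry_out: Moves the arm, as the interface text tells. Its arguments: {"type":"object","properties":{"motion":{"type":"array"},"hand":{"type":"number"},"grip_force":{"type":"number"}},"required":["motion"]}

```bash
mkdir -p pics
cat > h.py <<'E'
import numpy as np,cv2
from scipy.spatial.transform import Rotation as R
from plant import monitor,snapshot,workorder,finder
def world(p,st=None):
    z=p["range_z"];v,u=np.mgrid[:z.shape[0],:z.shape[1]]
    c=np.stack([(u-p["cx"])/p["fx"]*z,(v-p["cy"])/p["fy"]*z,z],-1)
    if "hand_eye" in p:
        H=np.array(p["hand_eye"]);t=c@H[:3,:3].T+H[:3,3]
        return t@R.from_quat(st["eef_rot"]).as_matrix().T+np.array(st["tool_pos"])
    M=R.from_rotvec(np.ravel(p["rvec"])).as_matrix()
    return (c-np.ravel(p["tvec"]))@M
def save(p,n): cv2.imwrite("pics/"+n,p["frame"][:,:,::-1])
E
python3 - <<'E'
from h import *
s=monitor.get_state();print(s)
a=snapshot("top");b=snapshot("scene")
cv2.imwrite("pics/a.png",cv2.resize(np.hstack([a["frame"],b["frame"]])[:,:,::-1],(800,300),interpolation=cv2.INTER_AREA))
for n,p in(("top",a),("scene",b)):
    W=world(p)
    for t in ["fixture","wingnut_mid","leaf","bar_mid","micrometer_mid","calliper_mid","ring_gauge_mid","plug_gauge_mid","square_mid","marker_mid"]:
        for r in finder.masks_of(p,t)[:2]:
            m=r["pixels"]&(p["range_z"]>0)
            if m.sum()<5: continue
            w=W[m];print(n,t,round(r["p"],2),r["extent"],m.sum(),w.mean(0).round(3),np.percentile(w,2,0).round(3),np.percentile(w,98,0).round(3))
E
```

```text
{'clock': 0.0, 'q': array([ 1.17976812,  0.68999079, -0.19447801,  1.56630359,  0.1572873 ,
        0.90251289, -0.21510383]), 'qd': array([ 0.00107459,  0.00160434,  0.00045133, -0.00060815,  0.00087813,
       -0.00012444,  0.00153323]), 'joint_torque': array([ 1.19663237e-04, -5.27555859e+01, -1.26680911e+00, -1.53428435e+01,
       -5.25914936e-02,  6.77533069e-03,  1.87236465e-04]), 'tool_pos': array([ 0.25734379, -0.56900981,  0.30191555]), 'eef_rot': array([ 9.77520201e-01,  2.10839801e-01, -2.62928945e-04, -8.74798138e-04]), 'contact_force': array([0.80636403, 0.45523925, 0.16732739]), 'moment': array([ 0.0374766 ,  0.00712949, -0.01088682]), 'opening': 0.9977110321424622}
top fixture 0.73 [223.0, 168.9, 292.3, 220.5] 2220 [0.569 0.083 0.086] [ 0.51 -0.01  0.03] [0.645 0.167 0.15 ]
top fixture 0.26 [129.7, 178.5, 156.3, 237.1] 505 [0.522 0.446 0.006] [ 0.454  0.401 -0.   ] [0.631 0.487 0.013]
top wingnut_mid 0.47 [275.4, 181.3, 292.8, 203.1] 95 [0.564 0.005 0.141] [ 0.535 -0.014  0.115] [0.596 0.023 0.153]
top leaf 0.86 [227.6, 177.9, 291.9, 204.6] 1017 [0.576 0.083 0.113] [ 
[... 1708 characters left out ...]
8 [250.5, 202.7, 285.6, 216.4] 232 [0.568 0.007 0.134] [ 0.527 -0.03   0.071] [0.601 0.026 0.151]
scene calliper_mid 0.61 [387.0, 313.5, 428.2, 401.9] 919 [0.529 0.451 0.005] [ 0.453  0.402 -0.   ] [0.635 0.491 0.011]
scene ring_gauge_mid 0.57 [324.0, 234.5, 345.3, 258.4] 369 [0.444 0.146 0.016] [ 0.415  0.119 -0.002] [0.47  0.173 0.024]
scene plug_gauge_mid 0.77 [230.2, 269.8, 263.1, 305.2] 317 [0.714 0.098 0.019] [0.703 0.04  0.009] [0.723 0.146 0.024]
scene square_mid 0.81 [222.3, 131.6, 254.4, 162.3] 365 [ 0.364 -0.381  0.006] [ 0.32  -0.455 -0.004] [ 0.404 -0.283  0.016]
scene marker_mid 0.59 [418.3, 270.1, 460.0, 288.9] 233 [0.321 0.394 0.009] [ 0.265  0.373 -0.002] [0.381 0.415 0.013]
```

View pics/a.png

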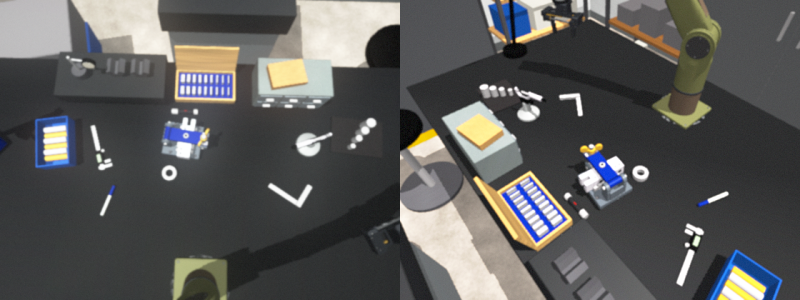

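The top view shows the blue-leaf fixture, with its brass nut on the right end at about (205,135). It points along world y, and nothing stands in the way. I'll move there.

carry_out(
  motion=[4.6, -3.5, -0.5, 0, 0, 0, 4.6, -3.5, -0.5, 0, 0, 0, 4.6, -3.5, -0.5, 0, 0, 0, 4.6, -3.5, -0.5, 0, 0, 0, 4.6, -3.5, -0.5, 0, 0, 0, 4.6, -3.5, -0.5, 0, 0, 0, 4.6, -3.5, -0.5, 0, 0, 0, 4.6, -3.5, -0.5, 0, 0, 0],
  hand=8.8,
)

```text
clock: 2.1
tool_pos: [0.4783, -0.161, 0.3432]
eef_rot: [0.978, 0.211, 0.0, 0.0]
contact_force: [1.2, -0.4, -0.4]
opening: 1.0
```

carry_out(
  motion=[4.0, -3.0, 0, 0, 0, 0, 4.0, -3.0, 0, 0, 0, 0, 4.0, -3.0, 0, 0, 0, 0, 0, 0, 0, 0, 0, 0],
)

```text
clock: 2.6
tool_pos: [0.5514, -0.026, 0.3428]
eef_rot: [0.977, 0.215, 0.001, -0.001]
contact_force: [-0.4, -1.1, -0.8]
opening: 0.998
```

Run:
```python
from h import *
s=monitor.get_state();print(s["clock"],s["q"].round(2),s["tool_pos"].round(3),R.from_quat(s["eef_rot"]).as_matrix().round(2).tolist())
p=snapshot("wrist");save(p,"w1.png");print(np.array(p["hand_eye"]).round(3).tolist(),p["fx"])
W=world(p,s);np.save("w1.npy",W)
for t in ["wingnut_mid","leaf","bar_mid","leaf_hinge","bolt_eye"]:
    for r in finder.masks_of(p,t)[:1]:
        m=r["pixels"]&(p["range_z"]>0);w=W[m]
        print(t,round(r["p"],2),r["extent"],m.sum(),w.mean(0).round(3),np.percentile(w,2,0).round(3),np.percentile(w,98,0).round(3))
        if t=="leaf":
            k=w[(w[:,2]>.108)&(w[:,2]<.118)];rect=cv2.minAreaRect((k[:,:2]*1000).astype(np.float32));print("leaf",rect,cv2.boxPoints(rect).round(0).tolist())
        if t=="wingnut_mid":
            k=w[(w[:,2]>.142)&(w[:,2]<.16)];rect=cv2.minAreaRect((k[:,:2]*1000).astype(np.float32));print("nut",len(k),k[:,2].max(),rect,cv2.boxPoints(rect).round(0).tolist())
```

```text
2.6 [ 0.08  0.54 -0.18  1.74  0.12  0.87 -1.29] [ 0.551 -0.026  0.343] [[0.91, 0.42, 0.0], [0.42, -0.91, 0.0], [0.0, -0.0, -1.0]]
[[-0.0, -0.958, -0.286, 0.075], [1.0, 0.0, -0.001, 0.001], [0.001, -0.286, 0.958, -0.082], [0.0, 0.0, 0.0, 1.0]] 367.7993032633234
wingnut_mid 0.79 [209.1, 127.3, 295.2, 190.0] 1316 [0.569 0.004 0.141] [ 0.536 -0.016  0.114] [0.601 0.023 0.152]
nut 723 0.15352134406534296 ((567.27197265625, 3.490467071533203), (16.446483612060547, 77.95714569091797), 53.44470977783203) [[531.0, 20.0], [594.0, -26.0], [603.0, -13.0], [541.0, 33.0]]
leaf 0.61 [77.3, 17.3, 283.9, 186.1] 11799 [0.58  0.084 0.114] [ 0.549 -0.002  0.11 ] [0.608 0.152 0.12 ]
leaf ((576.0304565429688, 71.96966552734375), (173.99671936035156, 52.26087951660156), 81.89614868164062) [[538.0, -10.0], [590.0, -18.0], [614.0, 154.0], [562.0, 162.0]]
bar_mid 0.71 [407.6, 357.6, 453.5, 402.9] 686 [ 0.361 -0.343  0.006] [ 0.339 -0.383  0.   ] [ 0.384 -0.307  0.009]
bolt_eye 0.93 [206.0, 123.9, 293.7, 191.8] 1815 [0.57  0.004 0.141] [ 0.539 -0.015  0.116] [0.599 0.021 0.152]
```

View pics/w1.png

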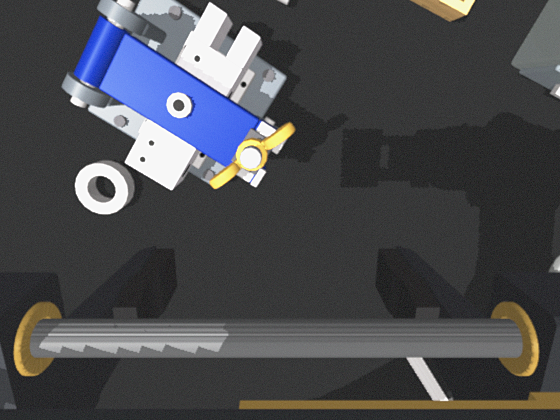

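The wrist view shows the nut at (250,155), its wings running from lower left to upper right, and the leaf going up-left to the hinge at (95,60). The bolt axis comes to about (0.567,0.004) and the wing direction to -36.5°. I'll turn +2.64 rad about tool z, so joint 7 starts high and has room to unscrew.

carry_out(
  motion=[0, 0, 0, 0, 0, 0.176, 0, 0, 0, 0, 0, 0.176, 0, 0, 0, 0, 0, 0.176, 0, 0, 0, 0, 0, 0.176, 0, 0, 0, 0, 0, 0.176, 0, 0, 0, 0, 0, 0.176, 0, 0, 0, 0, 0, 0.176, 0, 0, 0, 0, 0, 0.176],
)

```text
clock: 3.9
tool_pos: [0.5494, -0.0323, 0.3429]
eef_rot: [0.88, -0.475, 0.0, 0.0]
contact_force: [-0.4, 0.5, 0.1]
opening: 0.997
```

carry_out(
  motion=[0, 0, 0, 0, 0, 0.176, 0, 0, 0, 0, 0, 0.176, 0, 0, 0, 0, 0, 0.176, 0, 0, 0, 0, 0, 0.176, 0, 0, 0, 0, 0, 0.176, 0, 0, 0, 0, 0, 0.176, 0, 0, 0, 0, 0, 0.176, 0, 0, 0, 0, 0, 0],
)

```text
clock: 4.9
tool_pos: [0.525, -0.0518, 0.3499]
eef_rot: [-0.458, 0.889, 0.001, -0.004]
contact_force: [-0.1, -0.4, -0.1]
opening: 0.997
```

```bash
cat > nut.py <<'E'
from h import *
s=monitor.get_state();Q=R.from_quat(s["eef_rot"])
print(s["clock"],s["q"].round(2),s["tool_pos"].round(4),Q.as_matrix().round(2).tolist())
p=snapshot("wrist");W=world(p,s)
for r in finder.masks_of(p,"wingnut_mid")[:1]:
    w=W[r["pixels"]&(p["range_z"]>0)]
    k=w[(w[:,2]>.142)&(w[:,2]<.16)];rect=cv2.minAreaRect((k[:,:2]*1000).astype(np.float32));print("nut",r["p"],len(k),k[:,2].max(),rect,cv2.boxPoints(rect).round(0).tolist())
for a in ([.567,.004],list(np.array(rect[0])/1000)):
    print("to",a,"tool shift cm",(100*Q.inv().apply(np.array(a+[.186])-s["tool_pos"])).round(2))
E
python3 nut.py
```

```text
4.9 [-0.63  0.98  1.49  1.83 -1.    1.36 -2.65] [ 0.525  -0.0518  0.3499] [[-0.58, -0.81, -0.01], [-0.81, 0.58, -0.0], [0.01, 0.01, -1.0]]
nut 0.71 641 0.15291857550833077 ((567.7039794921875, 2.7041549682617188), (8.502252578735352, 77.09833526611328), 60.96441650390625) [[532.0, 18.0], [599.0, -20.0], [603.0, -12.0], [536.0, 25.0]]
to [0.567, 0.004] tool shift cm [-7.08 -0.27 16.35]
to [np.float64(0.5677039794921875), np.float64(0.002704154968261719)] tool shift cm [-7.02 -0.4  16.35]
```

The sign was the other way: loosening raises joint 7. I'll unwind half a turn so the tip grip starts near q7 ≈ -0.7.

carry_out(
  motion=[0, 0, 0, 0, 0, -0.18, 0, 0, 0, 0, 0, -0.18, 0, 0, 0, 0, 0, -0.18, 0, 0, 0, 0, 0, -0.18, 0, 0, 0, 0, 0, -0.18, 0, 0, 0, 0, 0, -0.18, 0, 0, 0, 0, 0, -0.18, 0, 0, 0, 0, 0, -0.18],
)

```text
clock: 6.0
tool_pos: [0.527, -0.049, 0.3506]
eef_rot: [0.933, -0.36, -0.003, -0.001]
contact_force: [-0.6, 0.6, 0.7]
opening: 0.999
```

carry_out(
  motion=[0, 0, 0, 0, 0, -0.18, 0, 0, 0, 0, 0, -0.18, 0, 0, 0, 0, 0, -0.18, 0, 0, 0, 0, 0, -0.18, 0, 0, 0, 0, 0, -0.18, 0, 0, 0, 0, 0, -0.18, 0, 0, 0, 0, 0, -0.18, 0, 0, 0, 0, 0, -0.18],
)

```text
clock: 7.0
tool_pos: [0.527, -0.0489, 0.3511]
eef_rot: [0.939, 0.344, -0.001, -0.003]
contact_force: [0.1, -0.3, 0.2]
opening: 0.996
```

carry_out(
  motion=[0, 0, 0, 0, 0, -0.18, 0, 0, 0, 0, 0, -0.18, 0, 0, 0, 0, 0, 0],
)

```text
clock: 7.38
tool_pos: [0.5269, -0.0492, 0.3512]
eef_rot: [0.864, 0.503, -0.001, -0.003]
contact_force: [-0.2, -0.4, -0.5]
opening: 1.0
```

```bash
python3 nut.py
```

```text
7.375 [-0.35  0.56  0.59  1.81 -0.4   0.89 -0.09] [ 0.5269 -0.0492  0.3512] [[0.49, 0.87, -0.0], [0.87, -0.49, 0.0], [0.0, -0.01, -1.0]]
nut 0.86 715 0.15309209061984808 ((566.8843994140625, 2.124715805053711), (13.350022315979004, 78.080078125), 63.332088470458984) [[529.0, 14.0], [599.0, -21.0], [605.0, -9.0], [535.0, 26.0]]
to [0.567, 0.004] tool shift cm [ 6.58  0.95 16.52]
to [np.float64(0.5668843994140625), np.float64(0.002124715805053711)] tool shift cm [ 6.41  1.04 16.52]
```

carry_out(
  motion=[2.2, 0.34, 4.0, 0, 0, 0, 2.2, 0.33, 4.0, 0, 0, 0, 2.1, 0.33, 3.5, 0, 0, 0, 0, 0, 1.0, 0, 0, 0, 0, 0, 0, 0, 0, 0],
)

```text
clock: 8.1
tool_pos: [0.5657, 0.0011, 0.2251]
eef_rot: [0.864, 0.503, -0.003, -0.002]
contact_force: [-0.9, 0.3, -0.5]
opening: 1.001
```

```bash
python3 nut.py
python3 - <<'E'
from h import *
save(snapshot("wrist"),"w2.png")
E
```

```text
8.1 [-0.35  0.77  0.47  1.84 -0.54  0.67 -0.08] [0.5657 0.0011 0.2251] [[0.49, 0.87, -0.01], [0.87, -0.49, 0.0], [-0.0, -0.01, -1.0]]
nut 0.62 2045 0.152741954477093 ((567.4231567382812, 3.5270423889160156), (8.88961124420166, 77.64102935791016), 60.199947357177734) [[532.0, 19.0], [599.0, -20.0], [603.0, -12.0], [536.0, 27.0]]
to [0.567, 0.004] tool shift cm [ 0.33 -0.01  3.91]
to [np.float64(0.5674231567382813), np.float64(0.0035270423889160155)] tool shift cm [0.3  0.05 3.91]
```

View pics/w2.png

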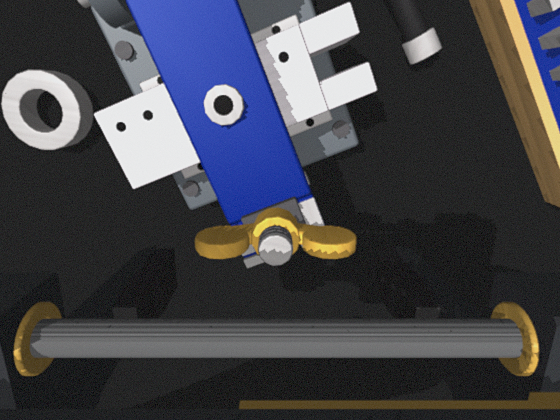

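The picture shows the wings level from (197,240) to (356,242), centred between the fingers. I'll descend 3.9 cm and close.

carry_out(
  motion=[0.3, 0.03, 2.0, 0, 0, 0, 0, 0, 1.9, 0, 0, 0, 0, 0, 0, 0, 0, 0],
)

```text
clock: 8.62
tool_pos: [0.5672, 0.0042, 0.1861]
eef_rot: [0.864, 0.503, -0.003, -0.003]
contact_force: [-0.2, -0.4, 0.9]
opening: 1.001
```

carry_out(
  motion=[0, 0, 0, 0, 0, 0, 0, 0, 0, 0, 0, 0, 0, 0, 0, 0, 0, 0],
  hand=7.0,
  grip_force=25,
)

```text
clock: 9.0
tool_pos: [0.568, 0.0042, 0.187]
eef_rot: [0.864, 0.503, -0.002, -0.002]
contact_force: [-1.1, -1.1, 6.5]
opening: 0.906
```

Gripped at 80 mm. Unscrewing now.

carry_out(
  motion=[0, 0, -0.023, 0, 0, -0.18, 0, 0, -0.023, 0, 0, -0.18, 0, 0, -0.023, 0, 0, -0.18, 0, 0, -0.023, 0, 0, -0.18, 0, 0, -0.023, 0, 0, -0.18, 0, 0, -0.023, 0, 0, -0.18, 0, 0, -0.023, 0, 0, -0.18, 0, 0, -0.023, 0, 0, -0.18],
)

```text
clock: 10.0
tool_pos: [0.5666, 0.0038, 0.1887]
eef_rot: [0.316, 0.949, -0.001, -0.004]
contact_force: [-5.2, -1.0, 9.2]
opening: 0.903
```

Run:
```python
from h import *
s=monitor.get_state();print(s["q"].round(2),s["contact_force"].round(1),s["moment"].round(2),s["tool_pos"].round(4))
```

```text
[-0.11  0.78  0.04  1.84 -0.06  0.53  0.9 ] [-5.2 -1.   9.2] [-0.24  0.78 -0.24] [0.5666 0.0038 0.1887]
```

carry_out(
  motion=[0, 0, -0.023, 0, 0, -0.18, 0, 0, -0.023, 0, 0, -0.18, 0, 0, -0.023, 0, 0, -0.18, 0, 0, -0.023, 0, 0, -0.18, 0, 0, -0.023, 0, 0, -0.18, 0, 0, -0.023, 0, 0, -0.18, 0, 0, -0.023, 0, 0, -0.18, 0, 0, -0.023, 0, 0, -0.18],
)

```text
clock: 11.0
tool_pos: [0.5668, 0.0023, 0.1906]
eef_rot: [-0.388, 0.922, 0.001, -0.004]
contact_force: [-4.9, -3.3, 8.7]
opening: 0.9
```

carry_out(
  motion=[0, 0, -0.023, 0, 0, -0.18, 0, 0, -0.023, 0, 0, -0.18, 0, 0, -0.023, 0, 0, -0.18, 0, 0, -0.023, 0, 0, -0.18, 0, 0, 0, 0, 0, 0],
)

```text
clock: 11.62
tool_pos: [0.5676, 0.0021, 0.1915]
eef_rot: [-0.686, 0.727, 0.002, -0.003]
contact_force: [-3.4, -4.9, 9.2]
opening: 0.901
```

Run:
```python
from h import *
s=monitor.get_state();print(s["q"].round(2),s["contact_force"].round(1),s["moment"].round(2),s["tool_pos"].round(4),R.from_quat(s["eef_rot"]).as_matrix().round(3).tolist())
```

```text
[ 0.23  0.82 -0.55  1.82  0.64  0.69  2.39] [-3.4 -4.9  9.2] [-0.79  0.46  0.12] [0.5676 0.0021 0.1915] [[-0.058, -0.998, -0.007], [-0.998, 0.058, -0.002], [0.003, 0.007, -1.0]]
```

Turned 0.57 turn, which is about 4.6 mm of rise. Now a gentle test pull along tool +x, the fixture's -y.

carry_out(
  motion=[0.4, 0, 0, 0, -0.04, 0, 0.4, 0, 0.02, 0, -0.04, 0, 0.4, 0, 0.03, 0, -0.04, 0, 0, 0, 0, 0, 0, 0],
)

```text
clock: 12.12
tool_pos: [0.5666, -0.0089, 0.1906]
eef_rot: [-0.684, 0.727, 0.044, 0.041]
contact_force: [-3.9, -1.1, 10.6]
opening: 0.898
```

Run:
```python
from h import *
s=monitor.get_state();print(s["q"].round(2),s["contact_force"].round(1),s["moment"].round(2),s["tool_pos"].round(4),R.from_quat(s["eef_rot"]).as_matrix().round(3).tolist())
```

```text
[ 0.35  0.85 -0.64  1.82  0.59  0.65  2.5 ] [-3.9 -1.1 10.6] [-0.11  0.62  0.2 ] [ 0.5666 -0.0089  0.1906] [[-0.06, -0.998, -0.0], [-0.991, 0.059, 0.12], [-0.12, 0.007, -0.993]]
```

carry_out(
  motion=[0.8, 0, 0, 0, 0, 0, 0.8, 0, 0.03, 0, 0, 0, 0.8, 0, 0.08, 0, 0, 0, 0, 0, 0, 0, 0, 0],
)

```text
clock: 12.62
tool_pos: [0.5638, -0.0319, 0.186]
eef_rot: [-0.685, 0.726, 0.045, 0.04]
contact_force: [-6.4, -1.6, 10.7]
opening: 0.904
```

Free. I'll follow the arc out.

carry_out(
  motion=[0.9, 0.02, 0.2, 0, 0, 0, 0.9, 0.02, 0.3, 0, 0, 0, 0.9, 0.02, 0.4, 0, 0, 0, 0.9, 0.02, 0.5, 0, 0, 0, 0, 0, 0, 0, 0, 0],
)

```text
clock: 13.25
tool_pos: [0.5593, -0.067, 0.1661]
eef_rot: [-0.684, 0.727, 0.046, 0.038]
contact_force: [-7.9, -1.6, 3.6]
opening: 0.904
```

Run:
```python
from h import *
s=monitor.get_state();print(s["q"].round(2),s["contact_force"].round(1),s["tool_pos"].round(4),R.from_quat(s["eef_rot"]).as_matrix().round(3).tolist())
save(snapshot("wrist"),"w3.png")
```

```text
[ 0.45  0.89 -0.63  1.83  0.63  0.64  2.57] [-7.9 -1.6  3.6] [ 0.5593 -0.067   0.1661] [[-0.06, -0.998, -0.008], [-0.991, 0.059, 0.118], [-0.117, 0.015, -0.993]]
```

View pics/w3.png

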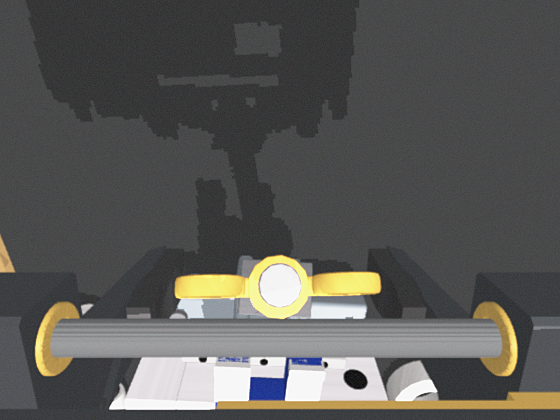

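The picture shows the nut still between the pads at (280,285), with the bolt leaning out and the empty slot and prongs behind it at (265,375). I'll open so it drops onto its stop, then rise.

carry_out(
  motion=[0, 0, 0, 0, 0, 0, 0, 0, 0, 0, 0, 0, 0, 0, 0, 0, 0, 0, 0, 0, 0, 0, 0, 0],
  hand=8.8,
)

```text
clock: 13.8
tool_pos: [0.5621, -0.0653, 0.167]
eef_rot: [-0.685, 0.726, 0.045, 0.041]
contact_force: [-4.4, -1.6, 0.2]
opening: 1.002
```

carry_out(
  motion=[0, 0, -3, 0, 0, 0, 0, 0, -5, 0, 0, 0, 0, 0, -5, 0, 0, 0, 0, 0, -3, 0, 0, 0, 0, 0, 0, 0, 0, 0],
)

```text
clock: 14.42
tool_pos: [0.565, -0.0839, 0.3289]
eef_rot: [-0.685, 0.726, 0.042, 0.045]
contact_force: [0.6, 1.0, 0.4]
opening: 0.999
```

```bash
cat > chk.py <<'E'
from h import *
import sys
s=monitor.get_state();print(s["clock"],s["q"].round(2),s["contact_force"].round(1),s["tool_pos"].round(4),R.from_quat(s["eef_rot"]).as_matrix().round(3).tolist())
y=np.array([.141,.99]);x=np.array([.99,-.141]);o=np.array([.567,.0035])
for n in sys.argv[2:]:
    p=snapshot(n);W=world(p,s)
    for t in ["wingnut_mid","leaf","bar_mid"]:
        for r in finder.masks_of(p,t)[:1]:
            w=W[r["pixels"]&(p["range_z"]>0)]
            f=np.stack([(w[:,:2]-o)@x,(w[:,:2]-o)@y,w[:,2]],-1)
            print(n,t,round(r["p"],2),len(w),"fixture coords from bolt: med",np.median(f,0).round(3),np.percentile(f,3,0).round(3),np.percentile(f,97,0).round(3))
    save(p,sys.argv[1]+n+".png")
E
python3 chk.py c1 wrist scene
```

```text
14.425 [ 0.64  0.74 -0.95  1.67  0.54  1.03  2.63] [0.6 1.  0.4] [ 0.565  -0.0839  0.3289] [[-0.058, -0.998, 0.008], [-0.991, 0.059, 0.123], [-0.123, -0.001, -0.992]]
wrist wingnut_mid 0.68 14645 fixture coords from bolt: med [0.002 0.015 0.075] [-0.057 -0.106  0.023] [0.061 0.146 0.118]
wrist leaf 0.97 5472 fixture coords from bolt: med [0.001 0.034 0.114] [-0.023 -0.018  0.101] [0.025 0.145 0.12 ]
wrist bar_mid 0.77 5859 fixture coords from bolt: med [0.03  0.058 0.086] [-0.075  0.044  0.045] [0.08  0.094 0.087]
scene wingnut_mid 0.7 142 fixture coords from bolt: med [ 0.006 -0.091  0.074] [-0.033 -0.104  0.068] [ 0.037 -0.081  0.08 ]
scene leaf 0.95 1350 fixture coords from bolt: med [0.002 0.081 0.113] [-0.039 -0.035  0.033] [0.025 0.158 0.118]
scene bar_mid 0.66 987 fixture coords from bolt: med [-0.107  0.436  0.005] [-0.17   0.383  0.001] [-0.004  0.489  0.01 ]
```

View pics/c1wrist.png

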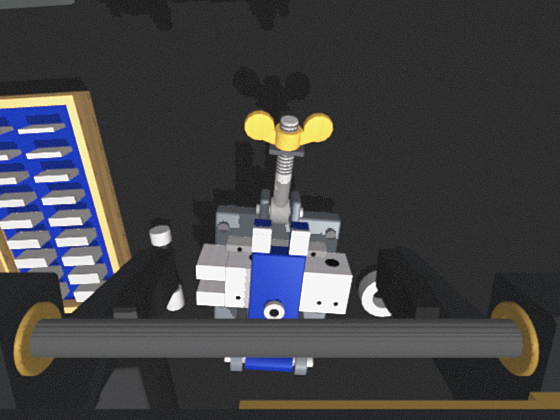

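The picture shows the eyebolt leaning right out, nut at (288,128), measured 92 mm out and 75 mm high, with the slot prongs free at (262,235) and (300,237). Next I'll level the tool and unwind joint 7 half a turn, ready to pinch the leaf.

carry_out(
  motion=[0, 0, 0, 0, 0.123, 0, 0, 0, 0, 0, 0, 0.18, 0, 0, 0, 0, 0, 0.18, 0, 0, 0, 0, 0, 0.18, 0, 0, 0, 0, 0, 0.18, 0, 0, 0, 0, 0, 0.18, 0, 0, 0, 0, 0, 0.18, 0, 0, 0, 0, 0, 0.18],
)

```text
clock: 15.82
tool_pos: [0.5626, -0.084, 0.3257]
eef_rot: [-0.124, 0.992, 0.0, -0.004]
contact_force: [-0.3, -0.6, 0.4]
opening: 0.993
```

carry_out(
  motion=[0, 0, 0, 0, 0, 0.18, 0, 0, 0, 0, 0, 0.18, 0, 0, 0, 0, 0, 0.18, 0, 0, 0, 0, 0, 0.18, 0, 0, 0, 0, 0, 0.18, 0, 0, 0, 0, 0, 0.18, 0, 0, 0, 0, 0, 0.18, 0, 0, 0, 0, 0, 0.18],
)

```text
clock: 16.82
tool_pos: [0.5626, -0.0839, 0.3257]
eef_rot: [0.561, 0.828, -0.003, -0.003]
contact_force: [-0.4, -0.2, 0.5]
opening: 0.995
```

carry_out(
  motion=[0, 0, 0, 0, 0, 0.18, 0, 0, 0, 0, 0, 0.18, 0, 0, 0, 0, 0, 0.165, 0, 0, 0, 0, 0, 0],
)

```text
clock: 17.32
tool_pos: [0.5627, -0.0838, 0.3257]
eef_rot: [0.754, 0.657, -0.003, -0.002]
contact_force: [1.6, 0.4, 0.2]
opening: 0.997
```

Run:
```python
from h import *
s=monitor.get_state();Q=R.from_quat(s["eef_rot"]);T=s["tool_pos"]
print(s["clock"],s["q"].round(2),T.round(4),Q.as_matrix().round(3).tolist())
p=snapshot("wrist");W=world(p,s);save(p,"l.png")
r=finder.masks_of(p,"leaf")[0];w=W[r["pixels"]&(p["range_z"]>0)]
k=w[(w[:,2]>.110)&(w[:,2]<.1165)];rect=cv2.minAreaRect((k[:,:2]*1000).astype(np.float32));print(r["p"],rect,cv2.boxPoints(rect).round(0).tolist())
a=np.array([.567+.012*.141,.0035+.012*.99,.105+.045]);print("shift cm",(100*Q.inv().apply(a-T)).round(2))
```

```text
17.325 [ 0.04  0.59  0.04  1.71 -0.03  0.85 -0.05] [ 0.5627 -0.0838  0.3257] [[0.138, 0.99, -0.008], [0.99, -0.138, -0.001], [-0.003, -0.008, -1.0]]
0.71 ((569.5132446289062, 18.85630989074707), (67.8717269897461, 50.091251373291016), 82.0871353149414) [[540.0, -11.0], [590.0, -18.0], [599.0, 49.0], [549.0, 56.0]]
shift cm [ 9.95 -0.64 17.55]
```

carry_out(
  motion=[4.95, -0.3, 2, 0, 0, 0, 5.0, -0.34, 3, 0, 0, 0, 0, 0, 5, 0, 0, 0, 0, 0, 4.5, 0, 0, 0, 0, 0, 3, 0, 0, 0, 0, 0, 0, 0, 0, 0],
)

```text
clock: 18.18
tool_pos: [0.5677, 0.015, 0.1489]
eef_rot: [0.754, 0.656, -0.005, -0.004]
contact_force: [0.6, -0.6, 0.9]
opening: 1.0
```

carry_out(
  motion=[0, 0, 0, 0, 0, 0, 0, 0, 0, 0, 0, 0, 0, 0, 0, 0, 0, 0, 0, 0, 0, 0, 0, 0, 0, 0, 0, 0, 0, 0, 0, 0, 0, 0, 0, 0],
  hand=4.0,
  grip_force=15,
)

```text
clock: 18.92
tool_pos: [0.569, 0.015, 0.1514]
eef_rot: [0.755, 0.656, -0.003, -0.002]
contact_force: [-2.3, -0.4, 6.7]
opening: 0.564
```

Pinched at 49.7 mm. Lifting along the 133 mm arc.

carry_out(
  motion=[0.07, 0, -1.33, 0, 0, 0, 0.2, 0, -1.32, 0, 0, 0, 0.33, 0, -1.29, 0, 0, 0, 0.45, 0, -1.24, 0, 0, 0, 0, 0, 0, 0, 0, 0],
)

```text
clock: 19.55
tool_pos: [0.5704, 0.0246, 0.204]
eef_rot: [0.755, 0.655, -0.004, -0.002]
contact_force: [-2.2, -4.7, -0.3]
opening: 0.564
```

carry_out(
  motion=[0.6, 0, -1.2, 0, 0, 0, 0.68, 0, -1.14, 0, 0, 0, 0.8, 0, -1.05, 0, 0, 0, 0.9, 0, -0.97, 0, 0, 0, 1.0, 0, -0.88, 0, 0, 0, 1.09, 0, -0.77, 0, 0, 0, 0, 0, 0, 0, 0, 0],
)

```text
clock: 20.42
tool_pos: [0.5775, 0.0758, 0.2644]
eef_rot: [0.755, 0.656, -0.004, -0.002]
contact_force: [-4.1, -5.6, 5.0]
opening: 0.566
```

Run:
```python
from h import *
s=monitor.get_state();Q=R.from_quat(s["eef_rot"]);T=s["tool_pos"];g=T+Q.apply([0,0,.045]);h=np.array([.5875,.147])
y=(g[:2]-h)@[.141,.99];z=g[2]-.105;print("xoff",(g[:2]-h)@[.99,-.141],"r",np.hypot(y,z),"phi",np.arctan2(z,-y),T,s["contact_force"].round(1),s["moment"].round(2),s["q"].round(2))
```

```text
xoff -0.00022724110946476667 r 0.1351752105908557 phi 1.0086541203396102 [0.57750072 0.07578884 0.26437208] [-4.1 -5.6  5. ] [-0.87  0.66 -0.11] [-0.24  0.68  0.06  1.74 -0.05  0.73 -0.3 ]
```

carry_out(
  motion=[1.15, 0, -0.65, 0, 0, 0, 1.21, 0, -0.53, 0, 0, 0, 1.26, 0, -0.4, 0, 0, 0, 1.3, 0, -0.27, 0, 0, 0, 1.32, 0, -0.15, 0, 0, 0, 1.33, 0, -0.02, 0, 0, 0, 1.33, 0, 0.1, 0, 0, 0, 0, 0, 0, 0, 0, 0],
)

```text
clock: 21.42
tool_pos: [0.59, 0.1663, 0.2827]
eef_rot: [0.754, 0.657, -0.003, -0.003]
contact_force: [-6.3, 1.5, 4.6]
opening: 0.567
```

carry_out(
  motion=[1.3, 0, 0.23, 0, 0, 0, 0, 0, 0, 0, 0, 0],
)

```text
clock: 21.68
tool_pos: [0.5918, 0.1787, 0.2803]
eef_rot: [0.754, 0.656, -0.003, -0.003]
contact_force: [-6.6, 1.5, 5.7]
opening: 0.564
```

Run:
```python
from h import *
s=monitor.get_state();Q=R.from_quat(s["eef_rot"]);T=s["tool_pos"];g=T+Q.apply([0,0,.045]);h=np.array([.5875,.147])
y=(g[:2]-h)@[.141,.99];z=g[2]-.105;print("xoff",(g[:2]-h)@[.99,-.141],"r",np.hypot(y,z),"phi",np.arctan2(z,-y),T,s["contact_force"].round(1),s["moment"].round(2),s["q"].round(2))
save(snapshot("wrist"),"w5.png")
```

```text
xoff -0.0006426540524343011 r 0.13418270659578377 phi 1.8116882380696775 [0.59176775 0.17871954 0.28030652] [-6.6  1.5  5.7] [ 0.09  0.71 -0.17] [-0.41  0.71  0.07  1.61 -0.07  0.83 -0.44]
```

View pics/w5.png

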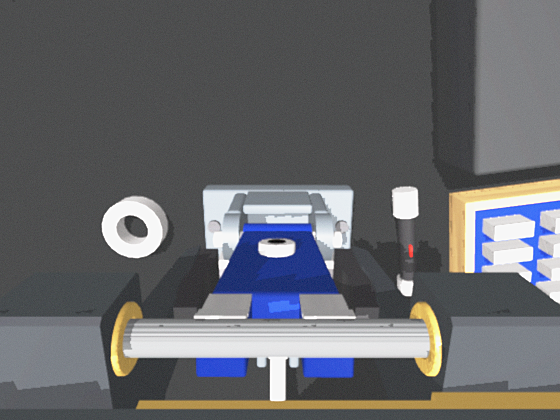

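The picture shows the leaf past upright between the fingers, at an angle of about 1.81 rad, with its screw head at (276,246). I'll release it and withdraw straight up.

carry_out(
  motion=[0, 0, 0, 0, 0, 0, 0, 0, 0, 0, 0, 0, 0, 0, 0, 0, 0, 0, 0, 0, 0, 0, 0, 0],
  hand=8.8,
)

```text
clock: 22.22
tool_pos: [0.5931, 0.1764, 0.2793]
eef_rot: [0.755, 0.656, -0.003, -0.002]
contact_force: [0.4, 0.3, 0.1]
opening: 0.986
```

carry_out(
  motion=[0, 0, -2, 0, 0, 0, 0, 0, -4, 0, 0, 0, 0, 0, -4, 0, 0, 0, -5, 0, -2, 0, 0, 0, -5, 0, 0, 0, 0, 0, -5, 0, 0, 0, 0, 0, -5, 0, 0, 0, 0, 0, 0, 0, 0, 0, 0, 0],
)

```text
clock: 23.22
tool_pos: [0.5649, -0.0269, 0.4001]
eef_rot: [0.758, 0.652, -0.004, -0.001]
contact_force: [-0.7, 0.1, 0.0]
opening: 0.997
```

```bash
python3 chk.py c2 wrist scene
python3 - <<'E'
import cv2
cv2.imwrite("pics/c2.png",cv2.resize(cv2.hconcat([cv2.imread("pics/c2wrist.png"),cv2.resize(cv2.imread("pics/c2scene.png")[170:320,200:400],(560,420))]),(800,300)))
from h import *
a=snapshot("top");W=world(a)
for t in ["micrometer_mid","calliper_mid","ring_gauge_mid","plug_gauge_mid","square_mid","marker_mid","bar_mid"]:
    for r in finder.masks_of(a,t)[:1]: print(t,r["p"],W[r["pixels"]&(a["range_z"]>0)].mean(0).round(3))
E
```

```text
23.225 [-0.1   0.5   0.1   1.62 -0.05  1.03 -0.13] [-0.7  0.1  0. ] [ 0.5649 -0.0269  0.4001] [[0.149, 0.989, -0.007], [0.989, -0.149, -0.004], [-0.005, -0.007, -1.0]]
wrist wingnut_mid 0.7 1285 fixture coords from bolt: med [ 0.    -0.095  0.075] [-0.035 -0.124  0.   ] [ 0.036 -0.081  0.081]
wrist bar_mid 0.83 7829 fixture coords from bolt: med [-0.002  0.071  0.086] [-0.074  0.046  0.084] [0.074 0.093 0.088]
scene wingnut_mid 0.75 193 fixture coords from bolt: med [ 0.004 -0.091  0.074] [-0.036 -0.106  0.067] [ 0.037 -0.079  0.081]
scene leaf 0.58 626 fixture coords from bolt: med [0.012 0.188 0.213] [-0.022  0.155  0.106] [0.025 0.208 0.26 ]
scene bar_mid 0.63 1400 fixture coords from bolt: med [0.018 0.078 0.084] [-0.073  0.03   0.035] [0.081 0.098 0.087]
micrometer_mid 0.69 [ 0.57  -0.431  0.059]
calliper_mid 0.93 [0.523 0.446 0.006]
ring_gauge_mid 0.47 [0.44  0.141 0.02 ]
plug_gauge_mid 0.71 [ 0.365 -0.374  0.009]
square_mid 0.63 [ 0.365 -0.378  0.01 ]
marker_mid 0.64 [0.327 0.39  0.009]
bar_mid 0.62 [0.574 0.075 0.085]
```

View pics/c2.png

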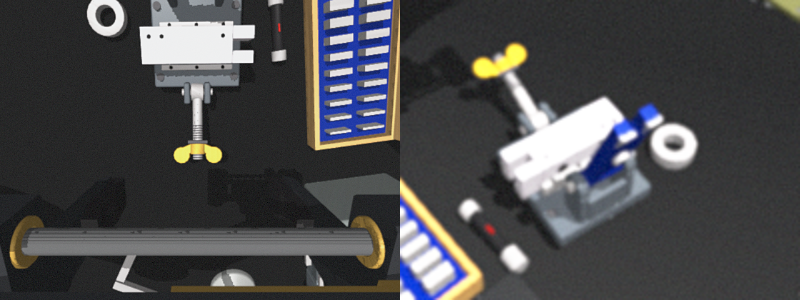

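```bash
python3 -c "
from plant import workorder
print(workorder.finish_job())"
```

```text
the job is handed in; nothing more can be done
None
```

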